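# Click the sampling selector round to the green-capped vial and start it

## Robot

A 6-joint arm with a two-finger parallel gripper is mounted at the origin on the work surface. World frame = base frame: x ahead of the robot, y to its left, z up, the work surface at z = 0. Lengths are in m, angles in rad, forces in N, time in s.
With the tool pointing down it reaches from about 0.35 to 0.85 m from the base axis. Payload 8.1 kg.
Tool frame: the origin (TCP) lies at the very end of the fingers, on their centre line; the grasp point (between the pads) lies 19 mm behind it; z points along the fingers, y is the direction in which the jaws open and shut (so a half turn about z gives the same grasp; the last joint's range is limited). The gripper opens to 93 mm and grips with 3 to 60 N. Pads are 15 mm wide; open, the fingers measure 128 mm over their backs; the gripper's body (75 mm by 188 mm) begins 65 mm behind the grasp point.
Start: joints at [1.135, 0.13, 1.488, -0, 1.523, -0.085], TCP at [0.206, 0.563, 0.219] pointing down, gripper open.
Joint ranges: [-2.96, 2.96], [-0.89, 2.26], [0.02, 2.5], [-1.34, 4.48], [0, 2.73], [-2.66, 2.66]. Speed limits (rad/s): [2.39, 2.39, 2.79, 3.14, 3.14, 3.14].

## Interface

Orientations are given as a rotation vector (axis times angle).
In Python, from plant import robot gives the robot as it stands.
- The arm moves only by the tool jog_arm, never from a script. Its argument "commands" is a list of rows, each a list of 3 entries, a list of its own where there are three numbers: the shift along the world's x, y, z scaled (see below), then the turn, a rotation vector about the world's x, y, z scaled (see below), then the closure, from -1 (fully open) to 1 (shut), so that 0 is half open. In form: [[[tx, ty, tz], [ax, ay, az], hand], ...]. A call has 1 to 10 rows; each row is the pose to reach, as a shift and turn from the pose measured when the call began, turning the shorter way round; what a row does not reach only later rows make up. The controller multiplies each number of a shift by 0.6 m and each number of a turn by 2 pi rad. A row lasts 1/8 s, in which the tool goes at most 62.5 mm and 10.7 degrees, less where a joint would pass 70% of its speed; a pose out of reach is approached as far as the arm can. A call with a number of a shift or a turn outside -1 to 1 is refused whole. A call with a gripper value outside its range is refused whole. The fingers move at their own pace and stop on an object; "newtons" is the grip in N (left out, the last holds). Time passes only in rows, so rows that repeat a pose let the fingers close. It gives the time, the measured TCP pose, the force and the opening at its end, in the units of the state.
- robot.read_state(): the state, without advancing time (a new reading comes with each control period).
- robot.read_camera(name): name is "scene" or "side" or "wrist"; returns a dict with "pixels" (400x640x3 uint8, red, green, blue), "fovy" (degrees; the focal length in pixels is half the picture's height over the tangent of half this angle, whatever the lens; pixels are square), "cx", "cy" (the principal point, pixels), "rvec" (rotation vector, rad) and "tvec" (3), from world to camera coordinates, as OpenCV has them; the wrist camera has in their place "tool_from_camera" (4x4, takes a point from camera to tool coordinates, whose origin is the TCP and whose axes are the flange's). Camera axes: x right, y down, z forward; pixel columns grow to the right and rows downward; lengths in m; the calibration is good to about 2 mm. A picture is of the moment at which its call begins: read the wrist's pose just before it. There is no depth.
- robot.close_job(): hands the job in, once; it reports no verdict.
Trained networks look in the newest picture that a camera, given by its name, has taken for a name from the list of things; names that differ only in an ending like _2 or _b are one class to them, and where a whole thing is asked for, a point or a joint stands for the part that bears it (a point fixed in the world has none). Each returns a list of dicts, best first, with "p" (0 to 1); they miss things now and then, are a little off and sometimes report something else, mostly with a low value. They report only what shows in the picture. A call takes as long as a camera call.
- robot.trace(camera, name): "pixels" (400x640 bool, what is visible of it) and "uv" ([column, row] in pixels, amid what is visible of it).
The state is a dict: "t": time; "q": joint angles; "dq": joint speeds; "joint_torque": joint torques, N m; "tool_pos": TCP position; "orientation": TCP orientation; "force": force on the tool from outside, world axes, zero at the start; "wrist_torque": the same for the moment, N m; "opening": finger opening in m.
Only numpy, scipy, OpenCV 4.12 (cv2) and the standard library are available. Lean on these libraries where they do the work, as an engineer would, in place of code of your own. Each camera call takes 0.05 s, during which the arm holds its last target.

## Task

With a fingertip, push the sampling station's red pointer lever round, click by click, until it has clicked into the position that points at the vial with the green cap; only then press the blue start button down fully with a fingertip and let it spring back. Do not pinch the lever, and leave the vials in their cups and the other things on the bench where they are.

Things in the scene. Friction and masses are not known exactly. Their poses are not given: they have to be found in the camera images.
- station: the sampling station: white box 225 x 275 mm, 30 mm high, fixed. Origin on the bench plane, straight below the selector's turning axis; +x points from the blue button (near edge) to the selector, +y to its left, z up. A grey round turret (diameter 116, top 45 mm above the bench) at the origin carries the selector, with one white tick per click
- selector (a joint): rotary selector angle, rad: 0 (off) when the pointer lies along the station's +x, growing counter-clockwise from above. Nine detents 24 degrees (0.419 rad) apart, clicks -4 to +4, end stops just beyond. Starts in click -1, 0 or +1. Leaving a detent takes about 3 N at 38 mm from the axis; past halfway it snaps by itself into the next detent and stays there
- pointer (a point): point on the red pointer lever, 38 mm out from the turning axis, at mid-height (65 mm above the bench); x outward, where it points, y to its left, z up. Lever: upright bar 12 mm thick, white line on top, from 12 mm behind the axis to 53 mm out, 52 to 79 mm above the bench; black hub (diameter 30, top 67 mm above the bench) on a black disc (diameter 60, top 52 mm). Free space beside it
- lever_left: left half of the pointer lever (6 mm thick, left of its middle plane); origin on the turning axis, 45 mm above the bench; x outward along the lever
- lever_right: right half of the pointer lever (6 mm thick, right of its middle plane); origin and axes as for the left half
- start (a joint): travel of the blue start button, m: 0 up, 0.006 fully pressed (about 4 N); counts as pressed beyond 0.004; springs back up
- start_top (a point): centre of the top of the blue start button (diameter 28 mm), 52 mm above the bench, on the station's midline 95 mm towards its near edge from the selector's axis; it is pressed straight down
- vial_green: the wanted vial: glass, diameter 26, 62 mm tall, GREEN cap; origin at the centre of its underside (33 mm above the bench). Stands loose in one of six black cups (outer diameter 35, rim 48 mm above the bench), 105 mm from the selector's axis, at clicks -4, -3, -2, +2, +3, +4 (24 degrees each); which cup differs each time. None at clicks -1, 0, +1
- vial_black1: another vial of the same size with a BLACK cap, loose in another of the cups; leave alone. Origin at the centre of its underside
- vial_black2: another vial of the same size with a BLACK cap, loose in another of the cups; leave alone. Origin at the centre of its underside
- vial_black3: another vial of the same size with a BLACK cap, loose in another of the cups; leave alone. Origin at the centre of its underside
- vial_black4: another vial of the same size with a BLACK cap, loose in another of the cups; leave alone. Origin at the centre of its underside
- vial_black5: another vial of the same size with a BLACK cap, loose in another of the cups; leave alone. Origin at the centre of its underside
- wrench: steel wrench lying on the bench; leave alone. Origin on its underside, x along it
- screwdriver: screwdriver with yellow handle lying on the bench; leave alone. Origin on its underside, x along it
- beaker: open glass beaker, diameter 66, 80 mm tall; leave alone. Origin at the centre of its underside

How it is judged:
On the way, in this order (a step that is already met when the one before it is completed fails the run):
1. the pointer rests in the position that points at the green-capped vial (not (y of vial_green in the frame of pointer above 0.014 m or y of vial_green in the frame of pointer below -0.014 m or x of vial_green in the frame of pointer below 0.04 m) and value of joint start below 0.002 m), for 0.3 s.
2. the blue start button is pressed (not (y of vial_green in the frame of pointer above 0.014 m or y of vial_green in the frame of pointer below -0.014 m or x of vial_green in the frame of pointer below 0.04 m) and value of joint start above 0.004 m), for 0.05 s.
At the end, for the whole second after the job is handed in: the pointer lever points at the green-capped vial (vial's axis within 14 mm of the lever's middle line, about 8 degrees) and is at rest, the start button has been pressed and is up again, all six vials within 8 mm of where they stood (not (y of vial_green in the frame of pointer above 0.014 m or y of vial_green in the frame of pointer below -0.014 m or x of vial_green in the frame of pointer below 0.04 m) and velocity of joint selector between -0.05 and 0.05 rad/s and value of joint start below 0.0015 m and distance of each of vial_green, vial_black1, vial_black2, vial_black3, vial_black4, vial_black5 from where it was at the start of the episode below 0.008 m); the robot touches nothing.
It fails at once if the start button was pressed (more than 3 mm) while the pointer did not point at the green-capped vial (value of joint start above 0.003 m and (y of vial_green in the frame of pointer above 0.014 m or y of vial_green in the frame of pointer below -0.014 m or x of vial_green in the frame of pointer below 0.04 m)).
It fails at once if the lever was pinched: fingers pressing both its sides at once with over 3 N each (contact force between the fingers and lever_left above 3 N and contact force between the fingers and lever_right above 3 N).
It fails at once if a vial was lifted, tipped or displaced (over 10 mm) (distance of any of vial_green, vial_black1, vial_black2, vial_black3, vial_black4, vial_black5 from where it was at the start of the episode above 0.01 m or angle between any of vial_green, vial_black1, vial_black2, vial_black3, vial_black4, vial_black5's own z axis and vertical above 0.35 rad).
It fails at once if the wrench, screwdriver or beaker was moved by over 20 mm (distance of any of wrench, screwdriver, beaker from where it was at the start of the episode above 0.02 m).
It also fails if it takes over 45 s, if anything falls off the work surface, if the arm or the gripper's body presses on something with over 40 N, if the wrist force passes 120 N, or if a joint passes its speed limit or range.

## Working session

There is one attempt and no reset: what is moved stays moved. The work goes in short steps, Python scripts to look and compute and a tool call to move; the robot and the scene stay as the last step left them, time stands still between calls to the robot, and variables do not carry over. Pictures are saved under pics/ and viewed, and the job is handed in when it is done.

Besides the shell and the picture viewer there is one more tool, called after "Call:" as name(argument=value, ...), one argument or row to a line, values as JSON. jog_arm: Moves the arm, as the interface text tells. Shifts and turns lie within -1 to 1; 1 stands for 0.6 m of shift or 2 pi rad of turn. Its arguments: {"type":"object","properties":{"commands":{"type":"array"},"newtons":{"type":"number"}},"required":["commands"]}

```bash
ls; mkdir -p pics
python3 - <<'E'
from plant import robot
import cv2
s=robot.read_state();print(s)
for n in ["scene","side","wrist"]:
    c=robot.read_camera(n);cv2.imwrite(f"pics/{n}0.png",c["pixels"][:,:,::-1])
    print(n,{k:v for k,v in c.items() if k!="pixels"})
    for th in ["vial_green","pointer","start_top","vial_black1","station"]:
        print(th,[(round(d["p"],2),[round(float(x)) for x in d["uv"]]) for d in robot.trace(n,th)])
E
```

```text
pics
{'t': 0.0, 'q': array([ 1.13460350e+00,  1.31128505e-01,  1.48927856e+00, -3.32339067e-05,
        1.52295093e+00, -8.54404683e-02]), 'dq': array([ 4.33503919e-04, -1.34373695e-03, -1.77812087e-03,  1.19153011e-03,
        3.60669383e-05,  1.37359005e-03]), 'joint_torque': array([ 1.33800026e-03, -5.59850657e+01, -4.91755879e+01,  7.69682019e-02,
        3.58789566e-02, -2.31833892e-04]), 'tool_pos': array([0.20594242, 0.56296193, 0.21760732]), 'orientation': array([-5.48064025e-01, -3.09298632e+00,  2.69230046e-03]), 'force': array([0.16480074, 0.937641  , 0.89864349]), 'wrist_torque': array([0.02802605, 0.0007359 , 0.02050371]), 'opening': 0.09309008455675441}
scene {'fovy': 43.429788935575786, 'cx': 321.5706067707802, 'cy': 207.26116308180858, 'rvec': array([ 1.70877941,  1.83007681, -0.78940173]), 'tvec': array([ 0.04497326, -0.31501641,  1.81017997])}
vial_green [(0.49, [342, 241])]
pointer []
start_top [(0.35, [173, 241])]
vial_black1 [(0.52, [282, 241]), (0.5, [278, 227]), (0.45, [353, 232])]
station [(0.7, [314, 237])]
side {'fovy': 52.56880260016867, 'cx': 321.075809323
[... 191 characters left out ...]
, [349, 209]), (0.69, [366, 189])]
start_top [(0.56, [306, 212])]
vial_black1 [(0.81, [348, 233]), (0.71, [379, 221]), (0.69, [350, 187]), (0.69, [365, 228]), (0.64, [336, 186])]
station []
wrist {'fovy': 60.81187225452788, 'cx': 315.0526948241463, 'cy': 203.97856784099028, 'tool_from_camera': array([[-9.74556671e-04, -9.59218057e-01, -2.82665472e-01,
         7.65109443e-02],
       [ 9.99999487e-01, -8.56547579e-04, -5.41064549e-04,
         1.59485954e-04],
       [ 2.76882460e-04, -2.82665854e-01,  9.59218400e-01,
        -1.66306575e-01],
       [ 0.00000000e+00,  0.00000000e+00,  0.00000000e+00,
         1.00000000e+00]])}
vial_green []
pointer []
start_top []
vial_black1 []
station []
```

Run:
```python
import cv2
a=cv2.imread("pics/side0.png");cv2.imwrite("pics/side0c.png",cv2.resize(a[130:290,250:450],None,fx=4,fy=3.7,interpolation=cv2.INTER_CUBIC)[:, :800])
a=cv2.imread("pics/scene0.png");cv2.imwrite("pics/scene0c.png",cv2.resize(a[170:320,200:400],None,fx=4,fy=4,interpolation=cv2.INTER_CUBIC))
```

```text
(no output)
```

View pics/side0.png

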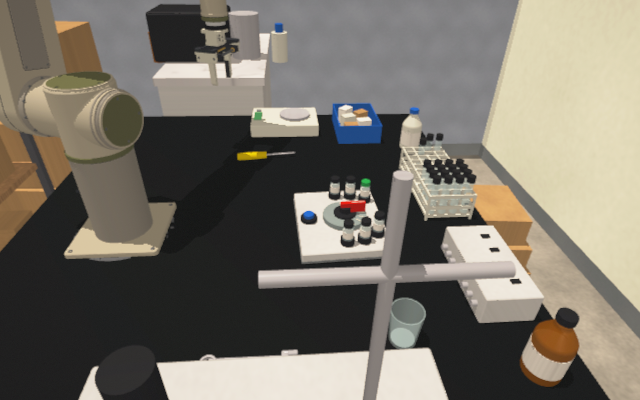

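View pics/scene0.png

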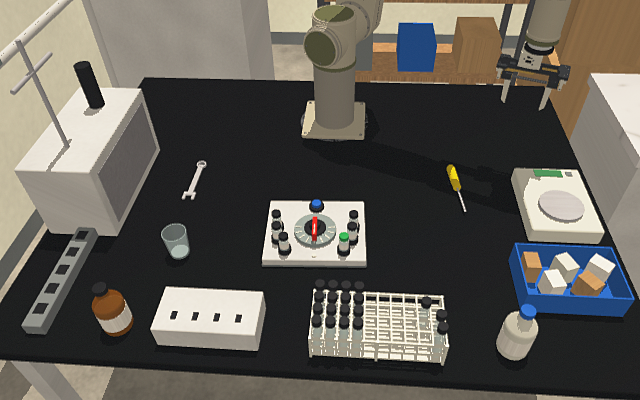

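```bash
sleep 0
```

```text
(no output)
```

View pics/side0c.png

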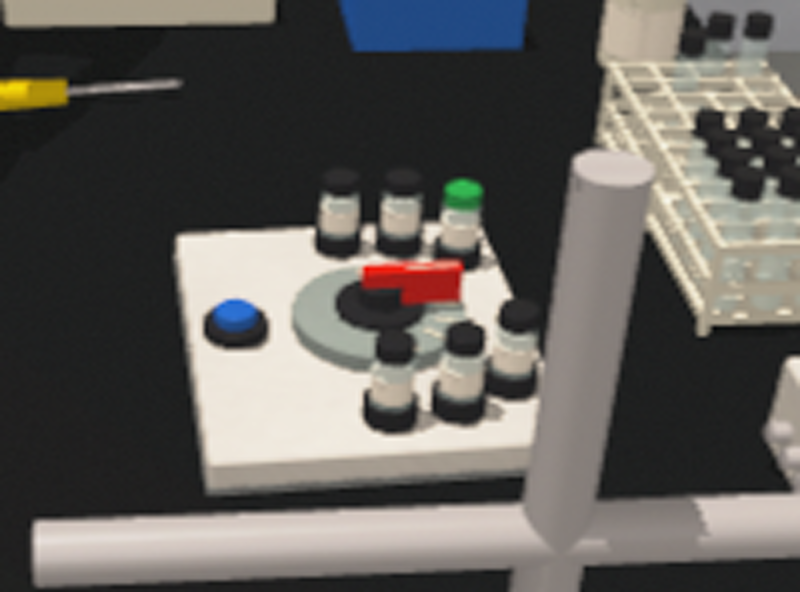

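View pics/scene0c.png

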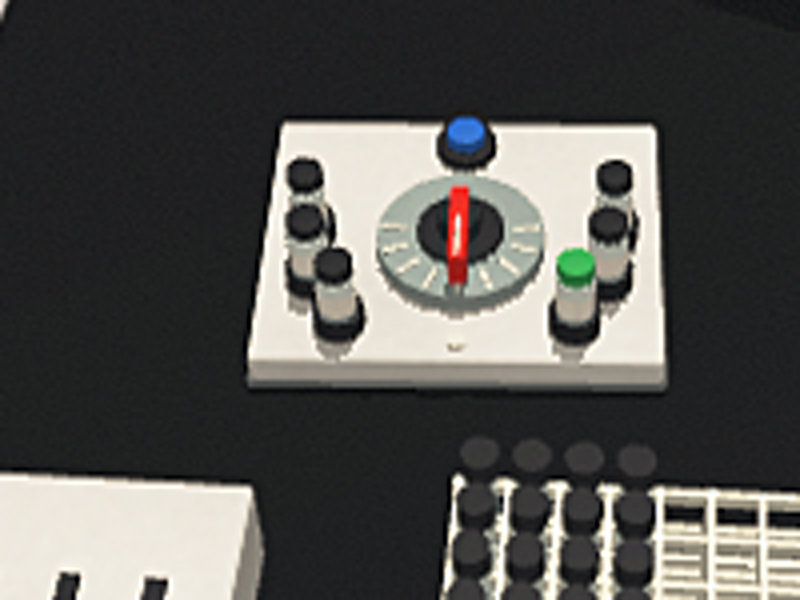

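The side view shows the green-capped vial at about (364,186), far right of its row. In the scene view it is at (344,237), so it is the first cup left of the pointer, click +2. The red lever appears to be in click 0. Next I fit the station pose from the caps and button in both views.

```bash
cat > h.py <<'E'
import numpy as np, cv2
def proj(c,P):
    f=200/np.tan(np.radians(c["fovy"]/2));K=np.array([[f,0,c["cx"]],[0,f,c["cy"]],[0,0,1]])
    return cv2.projectPoints(np.asarray(P,float).reshape(-1,1,3),np.array(c["rvec"]),np.array(c["tvec"]),K,None)[0].reshape(-1,2)
def world(p,L):
    c,s=np.cos(p[2]),np.sin(p[2]);L=np.asarray(L,float).reshape(-1,3)
    return np.c_[p[0]+c*L[:,0]-s*L[:,1],p[1]+s*L[:,0]+c*L[:,1],L[:,2]]
E
python3 - <<'E'
from h import *
from plant import robot
from scipy.optimize import least_squares
S=robot.read_camera("scene");D=robot.read_camera("side")
cl=np.radians(24*np.array([-4,-3,-2,2,3,4]))
L=[[.105*np.cos(a),.105*np.sin(a),.089] for a in cl]+[[-.095,0,.050]]
us=np.array([(305,175),(305,220),(333,267),(576,267),(609,224),(614,180),(466,133)])/4+[200,170]-.4
ud=np.array([(395,347),(466,338),(518,315),(463,194),(402,184),(340,182),(236,316)])/[4,3.7]+[250,130]-.4
f=lambda p,w:np.r_[(proj(S,world(p,L))-us).ravel()*(w!=2),(proj(D,world(p,L))-ud).ravel()*(w!=1)]
for w in (0,1,2):
    r=least_squares(f,[.6,0,0],args=(w,));print(w,r.x,np.abs(r.fun).max());
    if w==0: print(r.fun.reshape(-1,2).round(1)); p=r.x
np.save("p.npy",p)
# pointer angle: red tip from scene
for c,n in((S,"scene"),(D,"side")):
    im=c["pixels"].astype(int);m=(im[...,0]>150)&(im[...,1]<70)&(im[...,2]<70)
    m[:150]=0;m[270:]=0;v,u=np.nonzero(m);print(n,u.min(),u.max(),v.min(),v.max(),u.mean(),v.mean())
    for k in (-1,0,1):
        a=np.radians(24*k);print(k,proj(c,world(p,[[r*np.cos(a),r*np.sin(a),.079] for r in(-.012,.053)])).round(1).tolist())
E
```

```text
0 [ 0.57551487 -0.01781478  0.04980355] 1.355728117148999
[[-0.1 -0.3]
 [ 0.1  0.1]
 [ 0.2 -0.9]
 [ 0.1 -0.6]
 [ 0.1 -0.5]
 [ 0.3 -1.2]
 [-0.1 -0.9]
 [ 0.5  0.1]
 [ 0.3  0.3]
 [ 0.5  0.4]
 [ 0.3  0.4]
 [ 0.6 -0.2]
 [ 0.5  0.2]
 [ 0.3 -1.4]]
1 [ 0.57770615 -0.0177546   0.04365908] 0.5681536984745605
2 [ 0.57434928 -0.01790089  0.05572561] 1.2001422063428606
scene 312 316 217 240 314.0609756097561 227.890243902439
-1 [[316.4, 215.8], [305.5, 232.0]]
0 [[314.6, 215.5], [313.7, 233.3]]
1 [[312.8, 215.8], [322.0, 232.0]]
side 341 365 202 211 354.0181818181818 205.6787878787879
-1 [[340.9, 201.6], [365.5, 206.1]]
0 [[340.8, 202.7], [365.4, 201.3]]
1 [[341.5, 203.7], [361.9, 197.0]]
```

Call:
jog_arm(
  commands=[
    [[0.667,-0.917,0],[0,0,0.13],1],
    [[0.667,-0.917,0],[0,0,0.13],1],
    [[0.667,-0.917,0],[0,0,0.13],1],
    [[0.667,-0.917,0],[0,0,0.13],1],
    [[0.667,-0.917,0],[0,0,0.13],1],
    [[0.667,-0.917,0],[0,0,0.13],1],
    [[0.667,-0.917,0],[0,0,0.13],1],
    [[0.667,-0.917,0],[0,0,0.13],1],
    [[0.667,-0.917,0],[0,0,0.13],1],
    [[0.667,-0.917,0],[0,0,0.13],1],
  ],
  newtons=20,
)

```text
t: 2.25
tool_pos: [0.5645, 0.0707, 0.219]
orientation: [-0.725, 3.056, -0.0]
force: [0.4, 0.9, 0.1]
opening: 0.0009
```

Call:
jog_arm(
  commands=[
    [[0,0,0],[0,0,0],1],
    [[0,0,0],[0,0,0],1],
  ],
)

```text
t: 2.5
tool_pos: [0.5643, 0.0707, 0.2188]
orientation: [-0.724, 3.057, 0.001]
force: [-0.4, 0.5, 1.3]
opening: 0.0004
```

Call:
jog_arm(
  commands=[
    [[0.085,-0.215,0],[0,0,0],1],
    [[0.085,-0.215,0],[0,0,0],1],
    [[0.085,-0.215,0],[0,0,0],1],
    [[0.085,-0.215,0],[0,0,0],1],
    [[0.085,-0.215,0],[0,0,0],1],
  ],
)

```text
t: 3.12
tool_pos: [0.6149, -0.0561, 0.2189]
orientation: [-0.727, 3.056, 0.002]
force: [0.4, -0.7, 0.3]
opening: 0.0008
```

Run:
```python
from h import *
from plant import robot
s=robot.read_state();print(s["tool_pos"],s["orientation"],s["q"])
c=robot.read_camera("wrist")
R=cv2.Rodrigues(s["orientation"])[0];T=np.eye(4);T[:3,:3]=R;T[:3,3]=s["tool_pos"]
W=np.linalg.inv(T@c["tool_from_camera"]);c["rvec"]=cv2.Rodrigues(W[:3,:3])[0];c["tvec"]=W[:3,3]
im=c["pixels"][:,:,::-1].copy();cv2.imwrite("pics/w1.png",im)
p=np.load("p.npy")
cl=np.radians(24*np.array([-4,-3,-2,2,3,4]))
for q in proj(c,world(p,[[.105*np.cos(a),.105*np.sin(a),.095] for a in cl])): cv2.circle(im,tuple(int(v) for v in q),3,(255,0,255),-1)
for q in proj(c,world(p,[[-.095,0,.052],[-.012,0,.079],[.053,0,.079],[0,0,.079]])): cv2.circle(im,tuple(int(v) for v in q),3,(0,255,255),-1)
cv2.imwrite("pics/w1o.png",im)
c=robot.read_camera("scene");cv2.imwrite("pics/s1.png",c["pixels"][:,:,::-1])
```

```text
[ 0.61488365 -0.05606299  0.21890388] [-7.26703349e-01  3.05603319e+00  2.01727497e-03] [-1.74751384e-01  1.77183635e-01  1.43612001e+00  1.31673218e-03
  1.52848281e+00 -2.21251784e+00]
```

View pics/w1o.png

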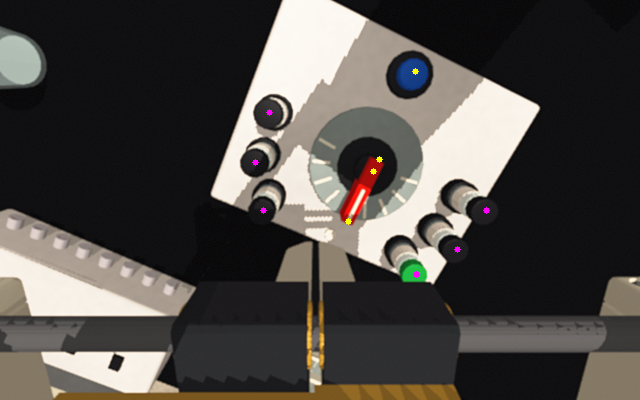

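View pics/s1.png

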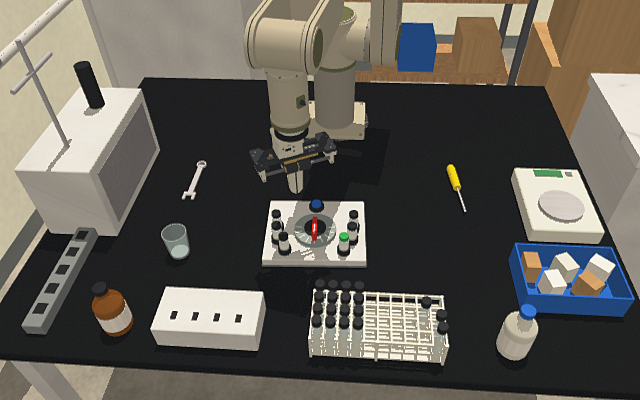

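The overlay matches the caps, lever ends (348,221)–(379,159) and button (411,74) to within a few mm. The lever is in click 0 and the green cap is at (414,273). Now I compute the push path.

Run:
```python
from h import *
p=np.load("p.npy")
for t in (0,6,12,18,24,30,36,40,44,48):
    d=np.radians(t-24);h=.0175*abs(np.cos(d))+.0075*abs(np.sin(d));a=np.radians(t)
    l=np.array([[np.cos(a)*.038+np.sin(a)*(.006+h),np.sin(a)*.038-np.cos(a)*(.006+h),0]])
    print(t,world(p,l)[0,:2].round(4),(world(p,l)[0,:2]-[.615,-.058]).round(4)/.6)
print(world(p,[[-.095,0,0]]))
```

```text
0 [ 0.6147 -0.0409] [-0.0005  0.0285]
6 [ 0.6169 -0.0366] [0.00316667 0.03566667]
12 [ 0.6186 -0.0319] [0.006  0.0435]
18 [ 0.6196 -0.0269] [0.00766667 0.05183333]
24 [ 0.62   -0.0216] [0.00833333 0.06066667]
30 [ 0.6206 -0.0175] [0.00933333 0.0675    ]
36 [ 0.6206 -0.0132] [0.00933333 0.07466667]
40 [ 0.6203 -0.0102] [0.00883333 0.07966667]
44 [ 0.6197 -0.0072] [0.00783333 0.08466667]
48 [ 0.6189 -0.0042] [0.0065     0.08966667]
[[ 0.48063267 -0.02254416  0.        ]]
```

Call:
jog_arm(
  commands=[
    [[0,-0.003,-0.1],[0,0,0],1],
    [[0,-0.003,-0.2],[0,0,0],1],
    [[0,-0.003,-0.263],[0,0,0],1],
    [[0,-0.003,-0.263],[0,0,0],1],
    [[0,-0.003,-0.263],[0,0,0],1],
  ],
)

```text
t: 3.85
tool_pos: [0.6162, -0.0577, 0.0634]
orientation: [-0.728, 3.053, -0.0]
force: [0.4, -0.1, 0.3]
opening: -0.0
```

Call:
jog_arm(
  commands=[
    [[-0.002,0.012,0],[0,0,0],1],
    [[-0.002,0.022,0],[0,0,0],1],
    [[-0.002,0.028,0],[0,0,0],1],
    [[0,0.033,0],[0,0,0],1],
    [[0.001,0.037,0],[0,0,0],1],
    [[0.002,0.041,0],[0,0,0],1],
    [[0.004,0.044,0],[0,0,0],1],
    [[0.004,0.047,0],[0,0,0],1],
    [[0.004,0.047,0],[0,0,0],1],
  ],
)

```text
t: 4.97
tool_pos: [0.6187, -0.029, 0.0634]
orientation: [-0.728, 3.053, 0.001]
force: [0.0, 0.4, -1.0]
opening: 0.0004
```

```bash
cat > look.py <<'E'
import sys
from h import *
from plant import robot
n=sys.argv[1]
s=robot.read_state();print(s["tool_pos"],s["force"])
c=robot.read_camera("side");a=c["pixels"][130:290,250:450,::-1]
b=robot.read_camera("scene")["pixels"][180:280,240:390,::-1]
cv2.imwrite(f"pics/{n}.png",np.vstack([cv2.resize(a,(450,300),interpolation=2),cv2.resize(b,(450,300),interpolation=2)]))
E
python3 look.py a1
```

```text
[ 0.61874673 -0.02896846  0.06335278] [ 0.04873939  0.35454221 -1.0060224 ]
```

View pics/a1.png

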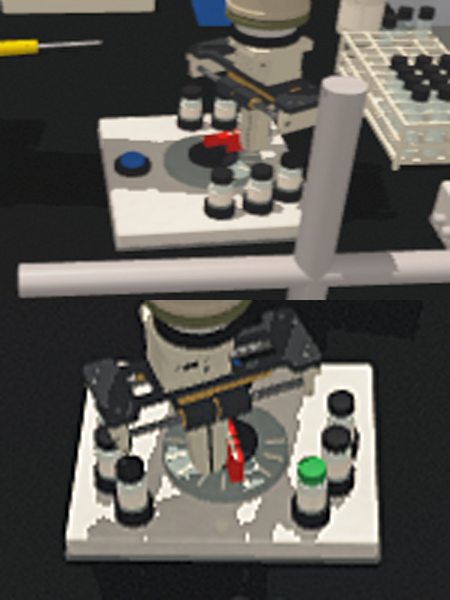

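```bash
cat > ang.py <<'E'
from h import *
from plant import robot
p=np.load("p.npy")
def ang(n):
    c=robot.read_camera(n);im=c["pixels"].astype(int);m=((im[...,0]>110)&(im[...,1]<70)&(im[...,2]<70));m[:180]=0;m[262:]=0;m[:,:295]=0;m[:,400:]=0
    best=[]
    for t in range(-60,100,2):
        a=np.radians(t);P=[[x*np.cos(a)-y*np.sin(a),x*np.sin(a)+y*np.cos(a),z] for x in(-.012,.053) for y in(-.006,.006) for z in(.052,.079)]
        h=cv2.convexHull((proj(c,world(p,P))*8).astype(np.int32));k=np.zeros((400*1,640),np.uint8);cv2.fillConvexPoly(k,h,1,shift=3)
        best.append((float((m&(k>0)).sum()-.5*(m&(k==0)).sum()-.15*((k>0)&~m).sum()),t))
    best.sort(reverse=True);print(n,m.sum(),best[:4])
ang("scene");ang("side")
E
python3 ang.py
```

```text
scene 61 [(45.1, 12), (44.05, 14), (41.35, 16), (34.75, 18)]
side 114 [(85.95, 18), (85.5, 16), (85.2, 14), (85.05, 20)]
```

Call:
jog_arm(
  commands=[
    [[0.001,0.003,0],[0,0,0],1],
    [[0.001,0.006,0],[0,0,0],1],
    [[0.001,0.006,0],[0,0,0],1],
  ],
)

```text
t: 5.55
tool_pos: [0.6194, -0.0253, 0.0635]
orientation: [-0.728, 3.053, 0.001]
force: [0.6, 0.4, -0.3]
opening: 0.0005
```

```bash
python3 ang.py; python3 look.py a2
```

```text
scene 62 [(44.150000000000006, 18), (42.8, 20), (42.5, 16), (38.75, 22)]
side 113 [(87.8, 26), (87.35, 28), (87.05, 24), (86.75, 30)]
[ 0.61938    -0.02541372  0.0634842 ] [-0.41998134 -0.96475969  0.66673986]
```

View pics/a2.png

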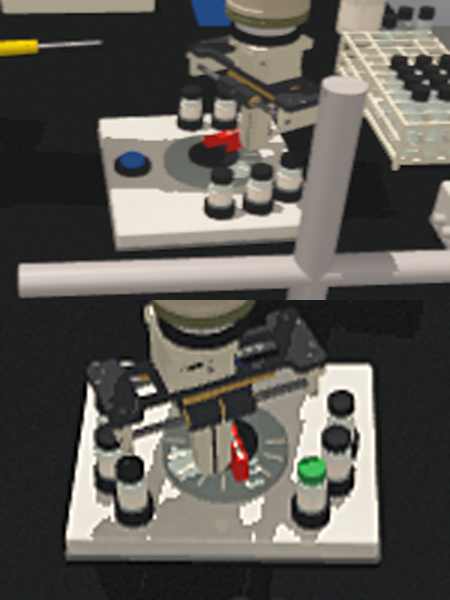

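Call:
jog_arm(
  commands=[
    [[0.001,0.006,0],[0,0,0],1],
    [[0.002,0.01,0],[0,0,0],1],
    [[0.002,0.014,0],[0,0,0],1],
    [[0.002,0.018,0],[0,0,0],1],
    [[0.002,0.021,0],[0,0,0],1],
    [[0.002,0.023,0],[0,0,0],1],
    [[0.002,0.023,0],[0,0,0],1],
  ],
)

```text
t: 6.62
tool_pos: [0.6206, -0.0117, 0.0635]
orientation: [-0.728, 3.053, 0.0]
force: [0.1, -2.1, -1.5]
opening: 0.0005
```

```bash
python3 ang.py; python3 look.py a3
```

```text
scene 49 [(22.3, 34), (20.35, 36), (20.35, 32), (17.2, 30)]
side 118 [(97.0, 42), (96.55, 40), (96.4, 36), (94.45, 38)]
[ 0.62062504 -0.01149164  0.06353005] [-1.27814416 -1.48709283 -0.07155952]
```

View pics/a3.png

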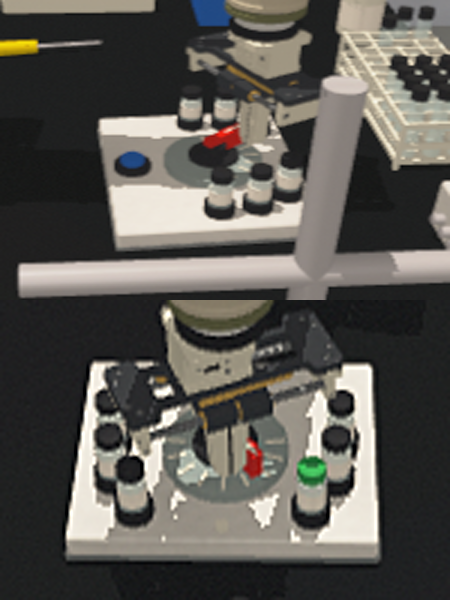

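Call:
jog_arm(
  commands=[
    [[0,0.002,0],[0,0,0],1],
    [[0,0.004,0],[0,0,0],1],
    [[0,0.006,0],[0,0,0],1],
    [[0,0.006,0],[0,0,0],1],
  ],
)

```text
t: 7.32
tool_pos: [0.6205, -0.0074, 0.0635]
orientation: [-0.728, 3.052, 0.002]
force: [0.3, 0.1, 0.8]
opening: 0.0006
```

```bash
python3 ang.py; python3 look.py a4
```

```text
scene 43 [(14.05, 40), (13.75, 38), (13.45, 36), (8.200000000000003, 42)]
side 125 [(102.65, 46), (102.2, 44), (101.9, 48), (98.45, 42)]
[ 0.62055331 -0.00745827  0.06350598] [ 1.14427913 -0.16401126  0.14667945]
```

View pics/a4.png

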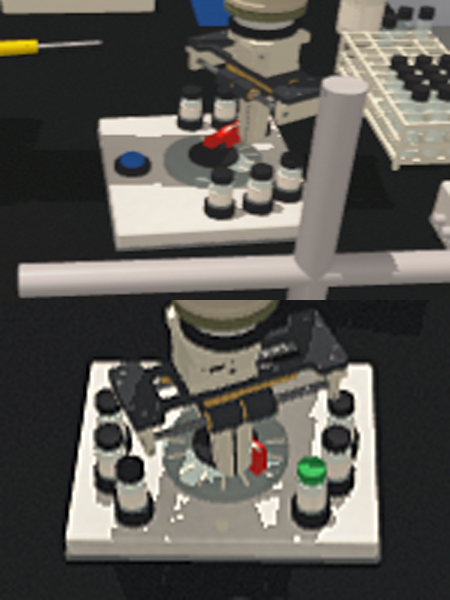

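Call:
jog_arm(
  commands=[
    [[0,-0.02,0],[0,0,0],1],
    [[0,-0.05,0],[0,0,0],1],
    [[0,-0.05,0.05],[0,0,0],1],
    [[0,-0.05,0.15],[0,0,0],1],
    [[0,-0.05,0.23],[0,0,0],1],
    [[0,-0.05,0.23],[0,0,0],1],
    [[0,-0.05,0.23],[0,0,0],1],
  ],
)

```text
t: 8.4
tool_pos: [0.6203, -0.0386, 0.201]
orientation: [-0.727, 3.053, 0.001]
force: [-0.1, -0.2, -1.0]
opening: 0.0005
```

```bash
python3 ang.py
cat > w.py <<'E'
import sys
from h import *
from plant import robot
s=robot.read_state();print(s["tool_pos"],s["orientation"],s["q"])
c=robot.read_camera("wrist")
R=cv2.Rodrigues(s["orientation"])[0];T=np.eye(4);T[:3,:3]=R;T[:3,3]=s["tool_pos"]
W=np.linalg.inv(T@c["tool_from_camera"]);c["rvec"]=cv2.Rodrigues(W[:3,:3])[0];c["tvec"]=W[:3,3]
im=c["pixels"][:,:,::-1].copy()
p=np.load("p.npy");a=np.radians(48)
for q in proj(c,world(p,[[-.095,0,.052]]+[[r*np.cos(a),r*np.sin(a),z] for r,z in ((-.012,.079),(.053,.079),(.105,.095))])): cv2.circle(im,tuple(int(v) for v in q),2,(0,255,255),-1)
cv2.imwrite(f"pics/{sys.argv[1]}.png",im)
E
python3 w.py w2
```

```text
scene 164 [(153.2, 40), (152.9, 38), (147.35, 42), (144.35, 36)]
side 152 [(134.45, 42), (129.95, 44), (129.05, 40), (125.6, 36)]
[ 0.61937684 -0.03803908  0.19927712] [-0.72812966  3.05588691  0.00328553] [-1.45161416e-01  1.94904054e-01  1.45196202e+00  2.00643355e-03
  1.49535649e+00 -2.18392887e+00]
```

View pics/w2.png

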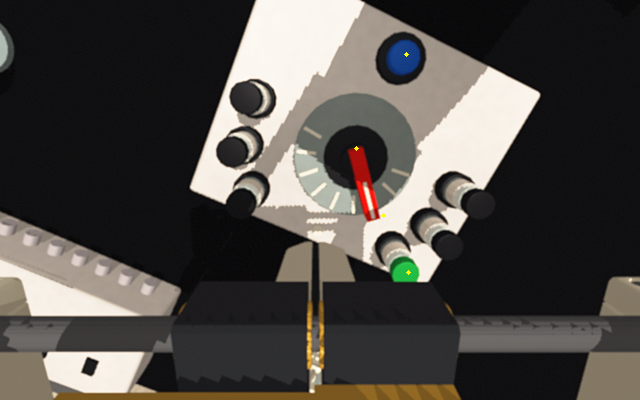

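The lever's tip at (373,218) is about 8° short of the mark at (383,216), so it may still be settling. I let a little time pass and look again.

Call:
jog_arm(
  commands=[
    [[0,0,0],[0,0,0],1],
    [[0,0,0],[0,0,0],1],
    [[0,0,0],[0,0,0],1],
    [[0,0,0],[0,0,0],1],
  ],
)

```text
t: 9.05
tool_pos: [0.6194, -0.0378, 0.1992]
orientation: [-0.729, 3.056, 0.003]
force: [-0.3, -0.2, 0.3]
opening: 0.0001
```

```bash
python3 ang.py; python3 w.py w3
python3 - <<'E'
import cv2
a=cv2.imread("pics/w3.png");cv2.imwrite("pics/w3c.png",cv2.resize(a[80:290,250:500],None,fx=2.8,fy=2.8,interpolation=2))
E
```

```text
scene 164 [(153.2, 40), (152.9, 38), (147.35, 42), (144.35, 36)]
side 153 [(135.6, 42), (130.2, 40), (129.45, 44), (126.75, 36)]
[ 0.61941428 -0.03783702  0.19926359] [-0.7285059   3.0558262   0.00333685] [-1.44841558e-01  1.95014118e-01  1.45186234e+00  2.02650724e-03
  1.49538401e+00 -2.18385248e+00]
```

View pics/w3c.png

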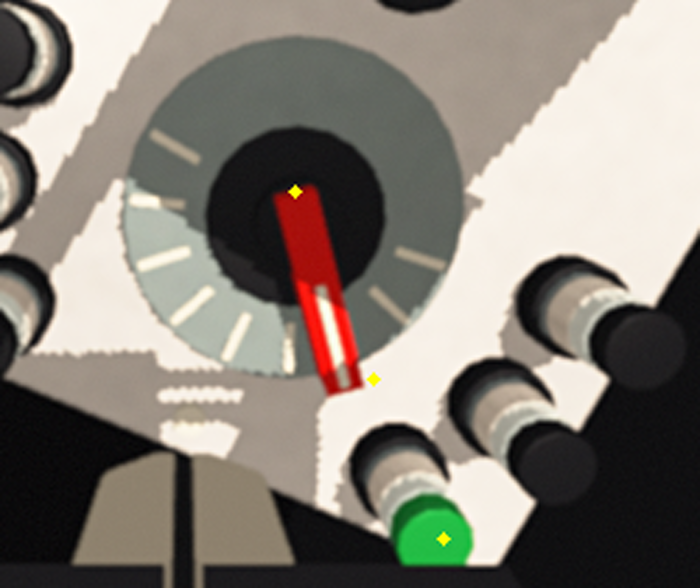

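The picture shows the lever resting stably at about 40–41°, past the snap point but short of the +2 tick by about 7°. That is too close to the tolerance, so I push it gently the rest of the way.

Call:
jog_arm(
  commands=[
    [[0,0,-0.1],[0,0,0],1],
    [[0,0,-0.2],[0,0,0],1],
    [[0,0,-0.226],[0,0,0],1],
    [[0,0.02,-0.226],[0,0,0],1],
    [[0,0.04,-0.226],[0,0,0],1],
    [[0,0.05,-0.226],[0,0,0],1],
    [[0,0.054,-0.226],[0,0,0],1],
    [[0,0.057,-0.226],[0,0,0],1],
    [[0,0.058,-0.226],[0,0,0],1],
    [[0,0.058,-0.226],[0,0,0],1],
  ],
)

```text
t: 10.45
tool_pos: [0.6193, -0.0032, 0.0635]
orientation: [0.728, -3.056, -0.003]
force: [0.2, 0.0, -0.5]
opening: 0.0007
```

```bash
python3 ang.py
```

```text
scene 45 [(15.150000000000002, 44), (14.55, 46), (13.950000000000003, 48), (10.200000000000003, 50)]
side 109 [(94.45, 52), (92.5, 50), (92.05, 54), (88.15, 56)]
```

Call:
jog_arm(
  commands=[
    [[0,-0.02,0],[0,0,0],1],
    [[0,-0.058,0],[0,0,0],1],
    [[0,-0.058,0.1],[0,0,0],1],
    [[0,-0.058,0.2],[0,0,0],1],
    [[0,-0.058,0.23],[0,0,0],1],
    [[0,-0.058,0.23],[0,0,0],1],
    [[0,-0.058,0.23],[0,0,0],1],
  ],
)

```text
t: 11.42
tool_pos: [0.6181, -0.0385, 0.1989]
orientation: [0.727, -3.053, -0.005]
force: [-0.3, 0.2, -0.9]
opening: 0.001
```

```bash
python3 ang.py; python3 w.py w4
python3 - <<'E'
import cv2
a=cv2.imread("pics/w4.png");cv2.imwrite("pics/w4c.png",cv2.resize(a[10:290,220:500],None,fx=2.1,fy=2.1,interpolation=2))
E
```

```text
scene 168 [(156.0, 46), (155.4, 48), (154.95, 44), (148.35, 50)]
side 124 [(109.75, 50), (108.4, 52), (107.35, 48), (102.7, 54)]
[ 0.61788616 -0.03808757  0.19860575] [ 0.72688478 -3.05196589 -0.00599354] [-1.45572135e-01  1.96040837e-01  1.45191326e+00  1.97867269e-03
  1.49900533e+00 -2.18414235e+00]
```

View pics/w4c.png

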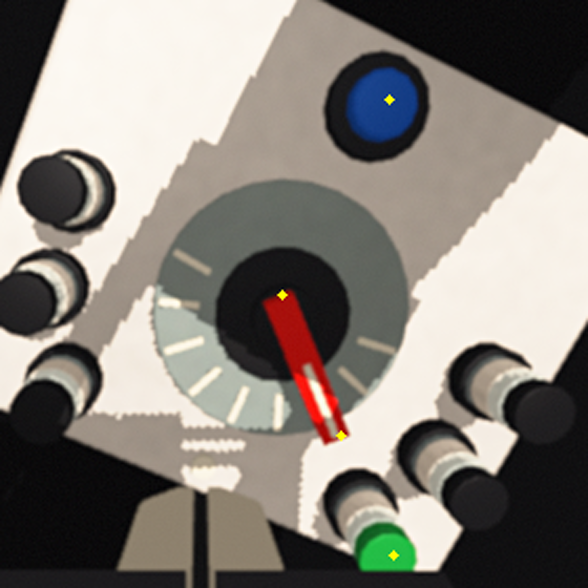

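The lever now lies on the marks at about 47–48°, and its line runs to the green cap. Next is the button, at about (382,104) in the crop.

Call:
jog_arm(
  commands=[
    [[-0.1,0.012,0],[0,0,0],1],
    [[-0.2,0.023,0],[0,0,0],1],
    [[-0.2275,0.0235,0],[0,0,0],1],
    [[-0.2275,0.0235,-0.1],[0,0,0],1],
    [[-0.2275,0.0235,-0.2],[0,0,0],1],
    [[-0.2275,0.0235,-0.223],[0,0,0],1],
    [[-0.2275,0.0235,-0.223],[0,0,0],1],
    [[-0.2275,0.0235,-0.223],[0,0,0],1],
  ],
)

```text
t: 12.58
tool_pos: [0.4835, -0.0242, 0.0676]
orientation: [0.728, -3.056, -0.004]
force: [-0.3, 0.4, 0.5]
opening: 0.0006
```

```bash
python3 ang.py; python3 look.py a5
```

```text
scene 169 [(157.75, 44), (157.15, 46), (156.55, 48), (149.5, 50)]
side 124 [(109.75, 50), (108.4, 52), (107.35, 48), (102.7, 54)]
[ 0.48357781 -0.02420004  0.06760074] [0.79822187 0.50619099 0.02725245]
```

View pics/a5.png

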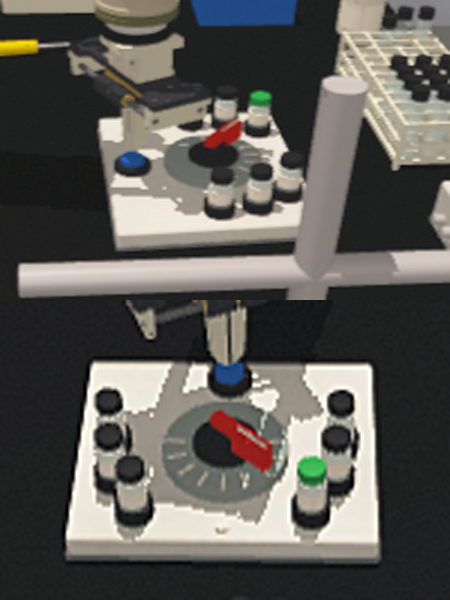

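The fingertip is right above the button and the lever is unmoved, pointing at the green vial. I press.

Call:
jog_arm(
  commands=[
    [[-0.004,0,-0.015],[0,0,0],1],
    [[-0.004,0,-0.025],[0,0,0],1],
    [[-0.004,0,-0.03],[0,0,0],1],
    [[-0.004,0,-0.034],[0,0,0],1],
    [[-0.004,0,-0.037],[0,0,0],1],
    [[-0.004,0,-0.037],[0,0,0],1],
    [[-0.004,0,-0.037],[0,0,0],1],
  ],
)

```text
t: 13.65
tool_pos: [0.4805, -0.0241, 0.046]
orientation: [0.728, -3.054, -0.004]
force: [-9.3, 1.3, 17.1]
opening: 0.0005
```

```bash
python3 look.py a6;python3 ang.py
```

```text
[ 0.48048106 -0.02410824  0.04602091] [-9.26734824  1.30927841 17.1097507 ]
scene 170 [(158.9, 44), (158.3, 46), (157.7, 48), (150.65, 50)]
side 125 [(110.9, 50), (109.55, 52), (106.85, 48), (103.85, 54)]
```

View pics/a6.png

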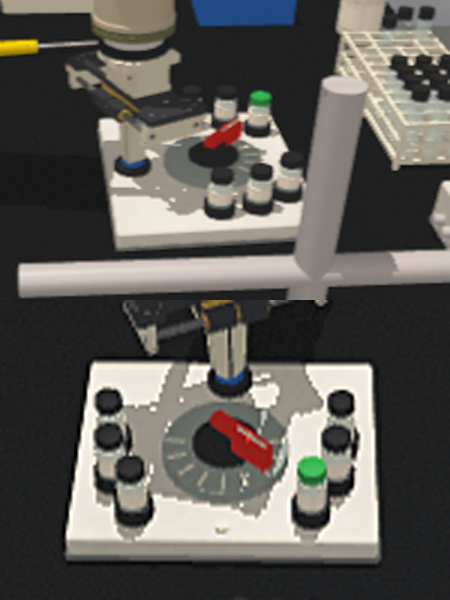

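The fingertip is down on the button and at its stop (z 0.046, 17 N). I lift off.

Call:
jog_arm(
  commands=[
    [[0,0,0.02],[0,0,0],1],
    [[0,0,0.08],[0,0,0],1],
    [[0,0,0.16],[0,0,0],1],
    [[0,0,0.25],[0,0,0],1],
    [[0,0,0.25],[0,0,0],1],
    [[0,0,0.25],[0,0,0],1],
    [[0,0,0.25],[0,0,0],1],
  ],
)

```text
t: 14.72
tool_pos: [0.4793, -0.0239, 0.1941]
orientation: [0.727, -3.051, -0.006]
force: [-0.0, 0.6, -0.3]
opening: 0.0003
```

```bash
python3 look.py a7;python3 ang.py
```

```text
[ 0.47934381 -0.02390752  0.19409901] [-0.0080058   0.63138212 -0.3211515 ]
scene 169 [(157.75, 44), (157.15, 46), (156.55, 48), (149.5, 50)]
side 123 [(108.6, 50), (107.85, 48), (107.25, 52), (102.0, 46)]
```

View pics/a7.png

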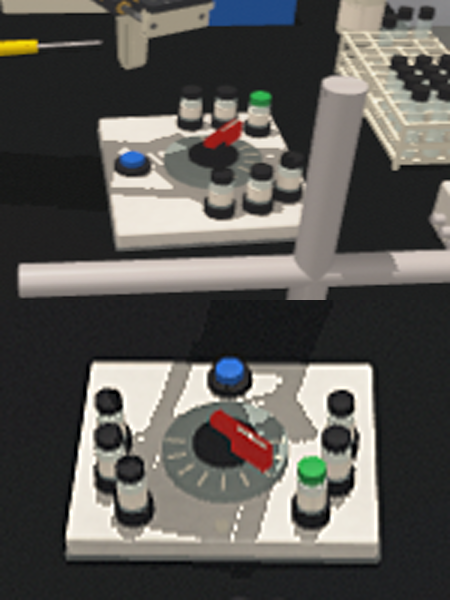

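```bash
python3 -c "
from plant import robot
print(robot.close_job())"
```

```text
the job is handed in; nothing more can be done
None
```

The lever now points at the green-capped vial, and the start button has been pressed fully and has sprung back. The job is handed in; no verdict was reported.

- **Lever:** it started in click 0 and the green vial stood at click +2. I pushed it round with the closed fingertips, from its right side only. After the second snap it rested at about 40–41°, too close to the tolerance, so I pushed it gently a second time.
- **Button:** I then pressed it with the closed fingertips to z = 0.046 m at about 17 N and let go. There was also about 9 N sideways during the press.

**Last checks:**
- The lever measured 44–48° in the scene view and 48–50° in the side view, against the target of 48°. The two views disagree by a few degrees, but both are within the 8° allowed.
- The button was up, the vials looked to be in their cups where they had stood, and the arm was clear at z = 0.19 m with no contact force.
- I did not measure the vials' positions again, and the last picture did not cover the wrench or beaker. The arm did not come near them or the screwdriver.

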